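# Lock the egg candler's filter wheel on amber

## Robot

A 6-joint arm with a two-finger parallel gripper is mounted at the origin on the work surface. World frame = base frame: x ahead of the robot, y to its left, z up, the work surface at z = 0. Lengths are in m, angles in rad, forces in N, time in s.
With the tool pointing down it reaches from about 0.275 to 0.75 m from the base axis. Payload 10.2 kg.
Tool frame: the origin (TCP) lies at the very end of the fingers, on their centre line; the grasp point (between the pads) lies 19 mm behind it; z points along the fingers, y is the line along which they close (so a half turn about z gives the same grasp; the last joint's range is limited). The gripper opens to 85 mm and grips with 20 to 120 N. Pads are 22 mm wide; open, the fingers measure 114 mm over their backs; the gripper's body (76 mm by 85 mm) begins 54 mm behind the grasp point. The pads swing forward as they close: fully open they stand 13 mm farther back than shut.
Start: joints at [-1.531, 0.313, 1.498, -0, 1.331, -0.223], TCP at [0.136, -0.507, 0.231] pointing down, gripper open.
Joint ranges: [-2.94, 2.94], [-0.97, 2.17], [0.19, 2.56], [-1.23, 4.37], [0.02, 3.11], [-2.88, 2.88]. Speed limits (rad/s): [2.39, 2.39, 3.01, 3.14, 3.14, 3.14].

## Interface

Orientations are given as a unit quaternion [w, x, y, z].
In Python, from cell import telemetry, viewer, order gives the robot as it stands.
- The arm moves only by the tool move_arm, never from a script. Its argument "plan" is a list of rows, each an object with "grip": the opening, from 0 (shut) to 1 (fully open); "xyz": the shift along the world's x, y, z in units of 0.6 m (1.0 is 0.6 m), a list of three; "rotation": the turn, a rotation vector about the world's x, y, z in units of 90 degrees (1.0 is 90 degrees), a list of three. In form: [{"grip": grip, "xyz": [dx, dy, dz], "rotation": [ax, ay, az]}, ...]. A call has 1 to 5 rows; each row is the pose to reach, as a shift and turn from the pose commanded when the call began; what a row does not reach only later rows make up. A row lasts 1/12 s, in which the tool goes at most 41.7 mm and 7.16 degrees, less where a joint would pass 70% of its speed; a pose out of reach is approached as far as the arm can. A call with a number of a shift or a turn outside -1 to 1 is refused whole. A call with a gripper value outside its range is refused whole. The fingers move at their own pace and stop on an object; "newtons" is the grip in N (left out, the last holds). Time passes only in rows, so rows that repeat a pose let the fingers close. It gives the time, the measured TCP pose, the force, the opening and the grip force at its end, in the units of the state.
- telemetry.read_state(): the state, without advancing time (a new reading comes with each control period).
- viewer.snapshot(name): name is "scene" or "top" or "wrist"; returns a dict with "frame" (384x512x3 uint8, red, green, blue), "range_z" (384x512 float32, m along the optical axis (not along the pixel's ray), 0 where there is no reading), "fov_y" (degrees; the focal length in pixels is half the picture's height over the tangent of half this angle, whatever the lens; pixels are square), "cx", "cy" (the principal point, pixels), "D" ([k1, k2, p1, p2, k3] as OpenCV has them; the pictures are not rectified), "cam_to_world" (4x4, takes a point from camera to world coordinates). Camera axes: x right, y down, z forward; pixel columns grow to the right and rows downward; lengths in m; the calibration is good to about 2 mm. A picture is of the moment at which its call begins.
- order.sign_off(): hands the job in; it is judged then, once.
Trained networks look in a picture, given as the dict that the camera call returned (one of the last four; its "shot" number tells which), for a name from the list of things; names that differ only in an ending like _2 or _b are one class to them, and where a whole thing is asked for, a point or a joint stands for the part that bears it (a point fixed in the world has none). Each returns a list of dicts, best first, with "score" (0 to 1); they miss things now and then, are a little off and sometimes report something else, mostly with a low value. They report only what shows in the picture. A call takes as long as a camera call. They do not tell look-alikes from the thing itself.
- viewer.spot_in(picture, label): "xy" ([column, row] in pixels, amid what is visible of it).
- viewer.trace(picture, label): "pixels" (384x512 bool, what is visible of it) and "xy" ([column, row] in pixels, amid what is visible of it).
The state is a dict: "clock": time; "joint_pos": joint angles; "qvel": joint speeds; "joint_efforts": joint torques, N m; "tcp_pos": TCP position; "eef_rot": TCP orientation; "wrist_force": force on the tool from outside, world axes, zero at the start; "wrist_torque": the same for the moment, N m; "grip_width": finger opening in m; "gripper_force": force on a finger pad.
Only numpy, scipy, OpenCV 4.12 (cv2) and the standard library are available. Lean on these libraries where they do the work, as an engineer would, in place of code of your own. Each camera call takes 0.05 s, during which the arm holds its last target. There are 200 camera calls.

## Task

Set the egg candler to its amber filter and lock it there: take the yellow lock pin from its green stand, stand it in the wheel's amber-marked hole, and turn the wheel by its black post until the amber filter shows in the window and the pin drops fully home into the lock hole below, found by feel. Be gentle: never force the wheel or the pin once it catches. Leave the egg tray, scale and spray bottle where they are, and let go of everything at the end.

Things in the scene. Friction and masses are not known exactly. Their poses are not given: they have to be found in the camera images.
- unit: Egg candler, fixed: white lamp housing 236 x 206 mm, top 50 mm above the bench. Origin on the bench under the wheel's upright axis; +x points from the axis to the window, -x to the lock hole (robot side). Grey window bridge over the wheel at +x: 28 to 120 mm from the axis, 100 mm wide, top 98 mm above the bench.
- window (a point): Centre of the 50 x 40 mm window in the grey bridge, at its top, 65 mm from the wheel's axis. The filter to be used must show here.
- lock_nominal (a point): Nominal mouth of the 14 mm wide lock hole in the flat dark steel plate under the wheel: 65 mm from the axis, 62 mm above the bench, 12 mm deep. The plate is clamped by hand: the true hole lies up to 0.09 rad (6 mm) round the axis to either side, unmeasured. A pin in the wheel slides with its foot on the plate, drops 10 mm by its weight over the hole, and stops the wheel dead.
- wheel (a joint): Turn of the wheel about its upright axis, rad, counter-clockwise from above positive; 0 = amber in the window and its hole over point lock_nominal. Starts at 0.35 to 1.0, stops at -0.5 and 1.25. Friction about 0.08 N m, stays where left. Three arms 38 mm wide, 91 mm long, top 88 mm above the bench, each with a hole framed in the colour of the filter opposite; three round filters 49 mm wide.
- amber_hole (a point): Centre of the mouth of the wheel's amber-framed hole, in the arm's top face (88 mm above the bench, 65 mm from the axis): 15 mm wide, chamfered mouth, 24 mm deep, straight through; 2 mm below it lies the lock plate. Moves with the wheel; z up, its own -x points outwards from the axis.
- handle (a point): Grip point on the wheel's black upright post: 16 mm diameter, from 82 to 138 mm above the bench, this point 117 mm above it, 70 mm from the axis. Moves with the wheel, 94 degrees clockwise (from above) of the amber hole; at joint 0 it lies 86 degrees counter-clockwise of the candler's +x. Pinch or push it.
- pin_grip (a point): Centre of the loose 150 g lock pin's yellow grip, 24 mm diameter, 50 mm tall, upright. Its lower face is a shoulder; below it a steel shank 12 mm wide, 36 mm long, its last 6 mm tapered to 8 mm. Starts in the stand, shoulder on the stand's top. In the wheel this point is 35 mm above the arm's top while the foot slides on the lock plate, 25 mm when fully home (shoulder on the arm).
- stand: Green pin stand, fixed, 60 x 60 x 40 mm, origin under its centre; the pin stands in its central hole (16 mm wide, 38 mm deep). Left or right of the candler.
- eggtray: Bystander: grey pulp tray with six eggs, 150 x 104 mm, 68 mm tall, origin under its centre. Loose, do not disturb.
- scale: Bystander: flat bench scale, 110 x 140 x 28 mm, origin under its centre. Loose, do not disturb.
- spray: Bystander: spray bottle, 60 mm diameter, 150 mm tall, origin under its centre. Loose, do not disturb.
There are look-alikes about, which are no part of the job. What is meant by the part that bears pin_grip is not blue, pink or red, and is the smaller of those in its own colour.

How it is judged:
By the outcome, as a careful person would: the job done as asked, in the order asked, and still so for the second after the job is handed in, with the robot touching nothing.
It also fails if it takes over 61 s, if anything falls off the work surface, if the arm or the gripper's body presses on something with over 40 N, if the wrist force passes 120 N, or if a joint passes its speed limit or range.

## Working session

There is one attempt and no reset: what is moved stays moved. The work goes in short steps, Python scripts to look and compute and a tool call to move; the robot and the scene stay as the last step left them, time stands still between calls to the robot, and variables do not carry over. Pictures are saved under pics/ and viewed, at most 10 in all, crops included, and the job is handed in when it is done.

Besides the shell and the picture viewer there is one more tool, called after "Emit:" in YAML: its name, and indented under it one key for each argument. move_arm: Moves the arm, as the interface text tells. Shifts and turns lie within -1 to 1; 1 stands for 0.6 m of shift or 90 degrees of turn. Its arguments: {"type":"object","properties":{"plan":{"type":"array"},"newtons":{"type":"number"}},"required":["plan"]}

```bash
mkdir -p pics; cat > h.py <<'E'
import numpy as np, cv2
from cell import telemetry, viewer, order
def K(p):
    h=p["frame"].shape[0]; f=h/2/np.tan(np.radians(p["fov_y"])/2)
    return np.array([[f,0,p["cx"]],[0,f,p["cy"]],[0,0,1.]])
def cloud(p):
    h,w=p["range_z"].shape
    u,v=np.meshgrid(np.arange(w),np.arange(h))
    q=cv2.undistortPoints(np.stack([u,v],-1).reshape(-1,1,2).astype(np.float64),K(p),np.array(p["D"],float)).reshape(h,w,2)
    z=p["range_z"][...,None]
    c=np.concatenate([q*z,z],-1); T=np.array(p["cam_to_world"])
    return c@T[:3,:3].T+T[:3,3]
def save(n,im,s=1): cv2.imwrite(f"pics/{n}.png",cv2.cvtColor(cv2.resize(im,None,fx=s,fy=s,interpolation=cv2.INTER_CUBIC),cv2.COLOR_RGB2BGR))
E
python3 - <<'E'
from h import *
ims=[]
for n in ["scene","top"]:
    p=viewer.snapshot(n); C=cloud(p); save(n,p["frame"],1.5)
    for l in ["unit","wheel","handle","pin_grip","stand","amber_hole","eggtray","scale","spray","window"]:
        try:
            for d in viewer.spot_in(p,l)[:5]:
                x,y=map(int,d["xy"]); print(n,l,round(d["score"],2),(x,y),C[y,x].round(3))
        except Exception as e: print(n,l,e)
print(telemetry.read_state())
E
```

```text
scene unit 0.73 (375, 211) [0.502 0.296 0.075]
scene unit 0.56 (242, 206) [ 0.613 -0.005  0.051]
scene unit 0.23 (254, 182) [ 0.552 -0.005  0.089]
scene wheel 0.73 (254, 181) [ 0.543 -0.01   0.086]
scene handle 0.73 (253, 183) [ 0.554 -0.007  0.087]
scene pin_grip 0.91 (411, 220) [0.493 0.378 0.074]
scene pin_grip 0.82 (358, 225) [0.603 0.279 0.095]
scene pin_grip 0.72 (336, 201) [0.484 0.196 0.06 ]
scene pin_grip 0.63 (372, 211) [0.5   0.289 0.072]
scene pin_grip 0.57 (397, 200) [0.398 0.332 0.059]
scene stand 0.61 (376, 231) [0.526 0.312 0.038]
scene amber_hole 0.67 (249, 182) [ 0.563 -0.014  0.092]
scene amber_hole 0.57 (244, 204) [0.639 0.016 0.08 ]
scene eggtray 0.73 (166, 166) [ 0.557 -0.295  0.057]
scene scale 0.81 (338, 302) [0.768 0.298 0.028]
scene scale 0.18 (126, 190) [ 0.735 -0.27   0.079]
scene spray 0.94 (126, 191) [ 0.737 -0.268  0.078]
scene window 0.65 (239, 205) [0.672 0.022 0.098]
scene window 0.56 (254, 183) [ 0.553 -0.004  0.087]
top unit 0.69 (264, 185) [ 0.58  -0.019  0.089]
top wheel 0.75 (269, 199) [ 0.543 -0.033  0.086]
top handle 0.76 (263, 199) [ 0.543 -0
[... 642 characters left out ...]
.53145953e+00,  3.12890708e-01,  1.49770821e+00, -1.20600054e-05,
        1.33098378e+00, -2.23440396e-01]), 'qvel': array([ 4.19658937e-05, -8.08116992e-04,  8.35888592e-04, -1.39463036e-03,
        4.97494349e-04, -5.55753502e-04]), 'joint_efforts': array([ 1.76907521e-03, -4.12168300e+01, -2.59895575e+01, -9.43518808e-05,
        4.48640249e-04, -1.42662944e-05]), 'tcp_pos': array([ 0.13634083, -0.50699341,  0.23129584]), 'eef_rot': array([ 4.41697395e-06,  9.91380741e-01,  1.31012316e-01, -6.29009360e-06]), 'wrist_force': array([-0.21230546,  0.26687452,  0.17741405]), 'wrist_torque': array([ 0.03317988,  0.02672724, -0.01357356]), 'gripper_force': 0.0, 'grip_width': 0.08523077228302968}
```

View pics/scene.png

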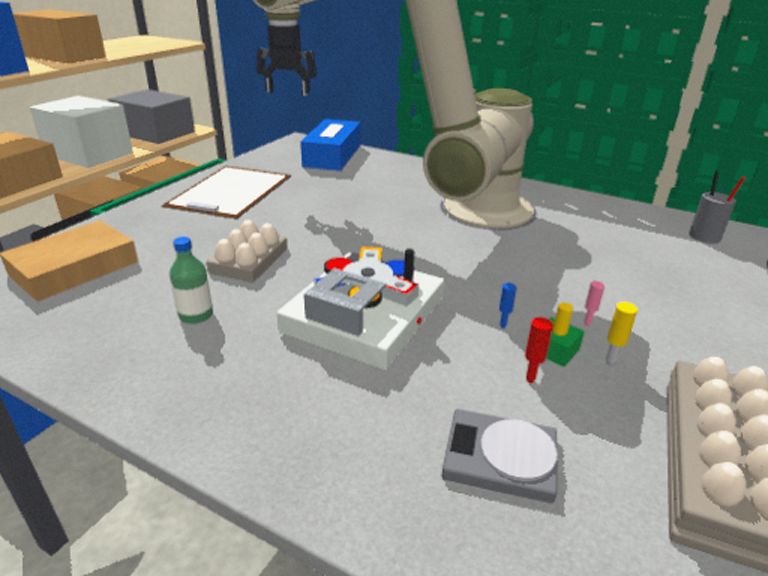

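View pics/top.png

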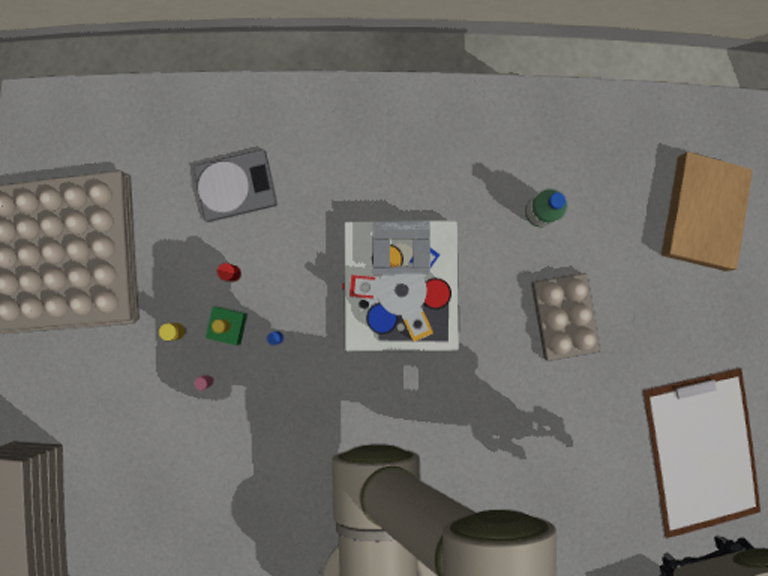

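```bash
python3 - <<'E'
from h import *
ps={n:viewer.snapshot(n) for n in ["top","scene"]}
p=ps["top"]; C=cloud(p); f=p["frame"]; 
hsv=cv2.cvtColor(f,cv2.COLOR_RGB2HSV)
# housing white top
z=C[...,2]; m=((z>0.040)&(z<0.2)&(abs(C[...,1]+.02)<.2)&(abs(C[...,0]-.58)<.2))
P=C[m][:,:2].astype(np.float32); print("housing rect",cv2.minAreaRect(P))
for n,p in ps.items():
    C=cloud(p);hsv=cv2.cvtColor(p["frame"],cv2.COLOR_RGB2HSV)
    y=(hsv[...,0]>18)&(hsv[...,0]<32)&(hsv[...,1]>150)&(hsv[...,2]>90)
    k,l,st,_=cv2.connectedComponentsWithStats(y.astype(np.uint8))
    for i in range(1,k):
        if st[i,4]>15:
            q=C[l==i]; print(n,st[i],np.median(q,0).round(3),np.percentile(q,3,0).round(3),np.percentile(q,97,0).round(3))
a=ps["scene"]["frame"][180:260,320:440]; b=ps["top"]["frame"][190:270,90:210]
c=ps["top"]["frame"][140:240,220:310]
save("crop",np.hstack([cv2.resize(x,(390,390),interpolation=cv2.INTER_CUBIC) for x in (a,c)]))
p=viewer.snapshot("wrist"); T=np.array(p["cam_to_world"]); print(T.round(3),p["fov_y"])
E
```

```text
housing rect ((0.5685220956802368, -0.026845254004001617), (0.23664578795433044, 0.2093600630760193), 1.6501678228378296)
top [260 164   8  13  80] [ 0.617 -0.016  0.085] [ 0.606 -0.027  0.079] [ 0.633 -0.008  0.089]
top [270 208  19  19  76] [ 0.486 -0.065  0.088] [ 0.473 -0.081  0.062] [ 0.517 -0.037  0.092]
top [141 213   9   9  60] [0.49  0.294 0.089] [0.48  0.284 0.072] [0.501 0.303 0.094]
top [107 216  12  11 113] [0.478 0.377 0.111] [0.465 0.365 0.099] [0.491 0.391 0.117]
scene [240 165  15   8  37] [ 0.491 -0.072  0.088] [ 0.327 -0.151 -0.002] [ 0.518 -0.035  0.089]
scene [233 191   6   6  22] [ 0.617 -0.021  0.085] [ 0.607 -0.027  0.083] [ 0.628 -0.016  0.086]
scene [368 202  14  22 197] [0.501 0.296 0.071] [0.487 0.286 0.043] [0.504 0.306 0.092]
scene [405 202  20  29 378] [0.493 0.382 0.088] [0.476 0.369 0.051] [0.497 0.396 0.114]
[[ 0.259 -0.916 -0.305  0.213]
 [-0.966 -0.246 -0.083 -0.486]
 [ 0.001  0.316 -0.949  0.373]
 [ 0.     0.     0.     1.   ]] 63.0976269628391
```

View pics/crop.png

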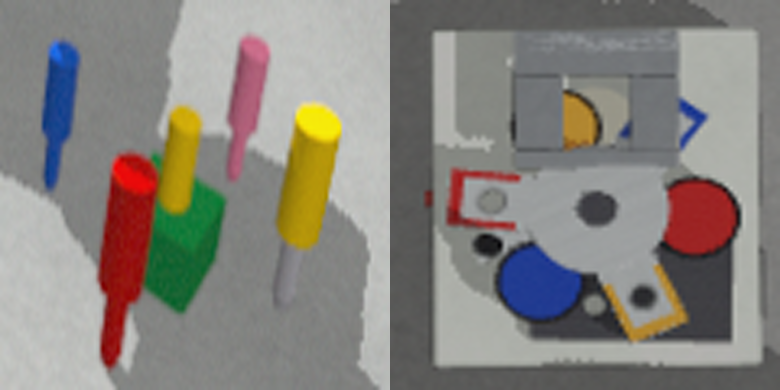

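Candidates, scene pixels: small yellow in the green stand (375,211), big loose yellow (414,216), blue (338,200), pink (397,198), red (358,228). The choice is the small yellow in the stand. The crop confirms it: it is shorter and thinner than the other yellow. The amber hole is toward the robot side, to the right in the top view, with the wheel at about +0.46 rad.

Emit:
move_arm:
  plan:
    - {"grip": 0.6, "xyz": [0.185, 0.2, 0.03], "rotation": [0, 0, 0]}
    - {"grip": 0.6, "xyz": [0.185, 0.2, 0.03], "rotation": [0, 0, 0]}
    - {"grip": 0.6, "xyz": [0.185, 0.2, 0.03], "rotation": [0, 0, 0]}
    - {"grip": 0.6, "xyz": [0.185, 0.2, 0.03], "rotation": [0, 0, 0]}
    - {"grip": 0.6, "xyz": [0.185, 0.2, 0.03], "rotation": [0, 0, 0]}
  newtons: 30

```text
clock: 1.67
tcp_pos: [0.2508, -0.3832, 0.2505]
eef_rot: [0.0, 0.991, 0.133, 0.001]
wrist_force: [-0.2, -0.7, -0.0]
grip_width: 0.0514
gripper_force: 0.0
```

Emit:
move_arm:
  plan:
    - {"grip": 0.6, "xyz": [0.185, 0.2, 0.03], "rotation": [0, 0, 0]}
    - {"grip": 0.6, "xyz": [0.185, 0.2, 0.03], "rotation": [0, 0, 0]}
    - {"grip": 0.6, "xyz": [0.185, 0.2, 0.03], "rotation": [0, 0, 0]}
    - {"grip": 0.6, "xyz": [0.185, 0.2, 0.03], "rotation": [0, 0, 0]}
    - {"grip": 0.6, "xyz": [0.185, 0.2, 0.03], "rotation": [0, 0, 0]}

```text
clock: 2.08
tcp_pos: [0.3616, -0.263, 0.2683]
eef_rot: [0.0, 0.991, 0.134, 0.001]
wrist_force: [0.4, -0.8, 0.7]
grip_width: 0.0514
gripper_force: 0.0
```

Emit:
move_arm:
  plan:
    - {"grip": 0.6, "xyz": [0.185, 0.2, 0.03], "rotation": [0, 0, 0]}
    - {"grip": 0.6, "xyz": [0.185, 0.2, 0.03], "rotation": [0, 0, 0]}
    - {"grip": 0.6, "xyz": [0.185, 0.2, 0.03], "rotation": [0, 0, 0]}
    - {"grip": 0.6, "xyz": [0.185, 0.2, 0.03], "rotation": [0, 0, 0]}
    - {"grip": 0.6, "xyz": [0.185, 0.2, 0.03], "rotation": [0, 0, 0]}

```text
clock: 2.5
tcp_pos: [0.4724, -0.1431, 0.2859]
eef_rot: [-0.0, 0.991, 0.134, 0.001]
wrist_force: [-0.5, -0.6, 1.0]
grip_width: 0.0509
gripper_force: 0.0
```

Emit:
move_arm:
  plan:
    - {"grip": 0.6, "xyz": [0.185, 0.2, 0.03], "rotation": [0, 0, 0]}
    - {"grip": 0.6, "xyz": [0.185, 0.2, 0.03], "rotation": [0, 0, 0]}
    - {"grip": 0.6, "xyz": [0.185, 0.2, 0.03], "rotation": [0, 0, 0]}
    - {"grip": 0.6, "xyz": [0.185, 0.2, 0.03], "rotation": [0, 0, 0]}
    - {"grip": 0.6, "xyz": [0.185, 0.2, 0.03], "rotation": [0, 0, 0]}

```text
clock: 2.92
tcp_pos: [0.5831, -0.0232, 0.3028]
eef_rot: [-0.001, 0.991, 0.133, 0.0]
wrist_force: [-0.6, 0.1, -0.6]
grip_width: 0.0512
gripper_force: 0.0
```

```bash
cat >> h.py <<'E'
def ortho(p,z,x0,x1,y0,y1,r=.0005):
    # rows: x from x1 down to x0 ; cols: y from y1 (left) to y0
    xs=np.arange(x1,x0,-r); ys=np.arange(y1,y0,-r)
    Y,X=np.meshgrid(ys,xs); P=np.stack([X,Y,np.full_like(X,z)],-1).reshape(-1,3)
    W=np.linalg.inv(np.array(p["cam_to_world"]))
    uv,_=cv2.projectPoints(P,cv2.Rodrigues(W[:3,:3])[0],W[:3,3],K(p),np.array(p["D"],float))
    uv=uv.reshape(X.shape+(2,)).astype(np.float32)
    return cv2.remap(p["frame"],uv[...,0],uv[...,1],cv2.INTER_LINEAR)
E
python3 - <<'E'
from h import *
import pickle
p=viewer.snapshot("wrist"); pickle.dump(p,open("w1.pkl","wb"))
o=ortho(p,.088,.43,.71,-.17,.13)
save("o1",o)
C=cloud(p);hsv=cv2.cvtColor(p["frame"],cv2.COLOR_RGB2HSV);z=C[...,2]
m=(z>.12)&(z<.145)&(hsv[...,2]<90); print("post",m.sum(),np.median(C[m],0) if m.any() else 0)
m=(z>.044)&(z<.2)&(abs(C[...,1]+.02)<.2)&(C[...,0]>.4)&(C[...,0]<.75); print(cv2.minAreaRect(C[m][:,:2].astype(np.float32)))
m=(abs(z-.098)<.003); print("bridge",m.sum(),cv2.minAreaRect(C[m][:,:2].astype(np.float32)))
for l in ["amber_hole","handle","wheel","window"]:
    for d in viewer.spot_in(p,l)[:2]:
        x,y=map(int,d["xy"]); print(l,round(d["score"],2),(x,y),C[y,x].round(3))
E
```

```text
post 221 [0.53566526 0.03488375 0.13615667]
((0.5684173703193665, -0.029124706983566284), (0.2361402064561844, 0.20682872831821442), 1.4379857778549194)
bridge 6493 ((0.6180362701416016, -0.019628077745437622), (0.13636647164821625, 0.5763468742370605), 16.98065948486328)
amber_hole 0.73 (252, 188) [ 0.552 -0.027  0.089]
amber_hole 0.23 (47, 3) [0.697 0.283 0.011]
handle 0.9 (253, 187) [ 0.554 -0.028  0.09 ]
wheel 0.61 (252, 188) [ 0.552 -0.027  0.089]
window 0.58 (252, 151) [ 0.596 -0.015  0.097]
```

View pics/o1.png

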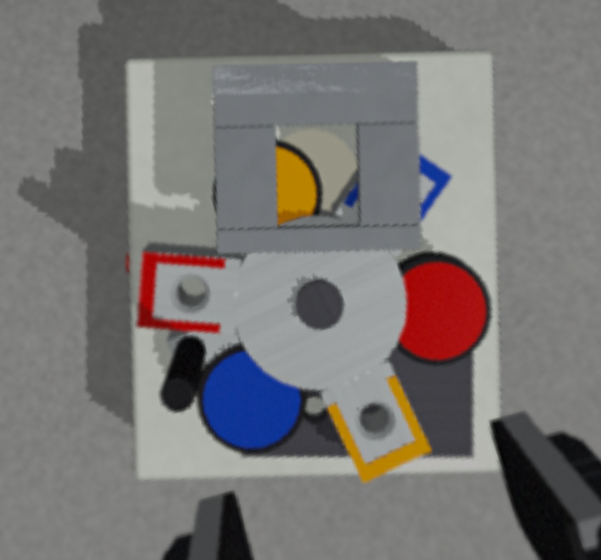

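The ortho view shows the hub at (319,304), the amber hole at (376,418), the red hole at (192,292) and the post at about (188,372). That puts the axis near (0.558,-0.030) and the amber hole near (0.501,-0.058), with the wheel at about 0.44 rad. Next is the pin.

Emit:
move_arm:
  plan:
    - {"grip": 0.6, "xyz": [-0.07, 0.265, -0.08], "rotation": [0, 0, 0]}
    - {"grip": 0.6, "xyz": [-0.07, 0.265, -0.08], "rotation": [0, 0, 0]}
    - {"grip": 0.6, "xyz": [-0.07, 0.265, -0.08], "rotation": [0, 0, 0]}
    - {"grip": 0.6, "xyz": [-0.07, 0.265, -0.08], "rotation": [0, 0, 0]}
    - {"grip": 0.6, "xyz": [-0.07, 0.265, -0.08], "rotation": [0, 0, 0]}

```text
clock: 3.58
tcp_pos: [0.5357, 0.1357, 0.2539]
eef_rot: [-0.001, 0.991, 0.133, -0.001]
wrist_force: [-0.5, 0.2, -0.6]
grip_width: 0.0508
gripper_force: 0.0
```

Emit:
move_arm:
  plan:
    - {"grip": 0.6, "xyz": [-0.07, 0.265, -0.08], "rotation": [0, 0, 0]}
    - {"grip": 0.6, "xyz": [-0.07, 0.265, -0.08], "rotation": [0, 0, 0]}
    - {"grip": 0.6, "xyz": [-0.07, 0.265, -0.08], "rotation": [0, 0, 0]}
    - {"grip": 0.6, "xyz": [-0.07, 0.265, -0.08], "rotation": [0, 0, 0]}
    - {"grip": 0.6, "xyz": [-0.07, 0.265, -0.08], "rotation": [0, 0, 0]}

```text
clock: 4.0
tcp_pos: [0.4939, 0.2943, 0.2055]
eef_rot: [-0.0, 0.991, 0.133, -0.002]
wrist_force: [-0.0, 0.2, 0.7]
grip_width: 0.0508
gripper_force: 0.0
```

```bash
python3 - <<'E'
from h import *
p=viewer.snapshot("wrist"); C=cloud(p)
o=ortho(p,.09,.40,.60,.2,.43); save("o2",o)
hsv=cv2.cvtColor(o,cv2.COLOR_RGB2HSV)
hs=cv2.cvtColor(p["frame"],cv2.COLOR_RGB2HSV)
y=(hs[...,0]>18)&(hs[...,0]<32)&(hs[...,1]>150)&(hs[...,2]>60)
k,l,st,_=cv2.connectedComponentsWithStats(y.astype(np.uint8))
for i in range(1,k):
    if st[i,4]>60:
        q=C[l==i]; t=q[q[:,2]>np.percentile(q[:,2],98)-.004]
        print(st[i],q.min(0),q.max(0),"top",len(t),cv2.minEnclosingCircle(t[:,:2].astype(np.float32)),np.median(t,0))
g=(hs[...,0]>55)&(hs[...,0]<80)&(hs[...,1]>120)&(abs(C[...,2]-.04)<.004)
print("stand",g.sum(),cv2.minAreaRect(C[g][:,:2].astype(np.float32)))
s=telemetry.read_state(); print(s["tcp_pos"])
E
```

```text
[ 129  152   54   52 1816] [ 0.42475708  0.31545607 -0.00215088] [0.57109078 0.3942499  0.34664462] top 1076 ((0.5190186500549316, 0.35267937183380127), 0.0641084685921669) [0.47918024 0.37952662 0.11040144]
[242 166  27  38 812] [0.47837104 0.2821007  0.04126241] [0.57109078 0.31545607 0.34664462] top 546 ((0.5250378847122192, 0.30229949951171875), 0.04799531772732735) [0.4903219  0.29381767 0.08865347]
stand 2448 ((0.48940280079841614, 0.2936093509197235), (0.06000545248389244, 0.06060028821229935), 78.15312957763672)
[0.49483104 0.29273952 0.2062359 ]
```

View pics/o2.png

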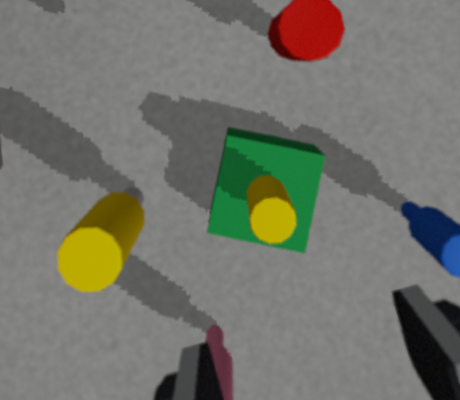

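The small yellow pin's top is at (272,219), giving world (0.490,0.294), centred in the green stand. I'll descend and grip.

Emit:
move_arm:
  plan:
    - {"grip": 0.6, "xyz": [-0.008, 0.002, -0.06], "rotation": [0, 0, 0]}
    - {"grip": 0.6, "xyz": [-0.008, 0.002, -0.12], "rotation": [0, 0, 0]}
    - {"grip": 0.6, "xyz": [-0.008, 0.002, -0.18], "rotation": [0, 0, 0]}
    - {"grip": 0.6, "xyz": [-0.008, 0.002, -0.23], "rotation": [0, 0, 0]}
    - {"grip": 0.6, "xyz": [-0.008, 0.002, -0.257], "rotation": [0, 0, 0]}

```text
clock: 4.47
tcp_pos: [0.491, 0.2896, 0.0503]
eef_rot: [0.001, 0.992, 0.13, -0.002]
wrist_force: [-0.4, -0.0, -0.1]
grip_width: 0.0511
gripper_force: 0.0
```

Emit:
move_arm:
  plan:
    - {"grip": 0.6, "xyz": [0, 0, 0], "rotation": [0, 0, 0]}
    - {"grip": 0.2, "xyz": [0, 0, 0], "rotation": [0, 0, 0]}
    - {"grip": 0.2, "xyz": [0, 0, 0], "rotation": [0, 0, 0]}
    - {"grip": 0.2, "xyz": [0, 0, 0], "rotation": [0, 0, 0]}
    - {"grip": 0.2, "xyz": [0, 0, 0], "rotation": [0, 0, 0]}
  newtons: 30

```text
clock: 4.88
tcp_pos: [0.4929, 0.2921, 0.0552]
eef_rot: [-0.0, 0.991, 0.131, 0.002]
wrist_force: [0.4, -1.9, 7.6]
grip_width: 0.023
gripper_force: 29.8
```

Emit:
move_arm:
  plan:
    - {"grip": 0.2, "xyz": [0, 0, 0], "rotation": [0, 0, 0]}
    - {"grip": 0.2, "xyz": [0, 0, 0], "rotation": [0, 0, 0]}

```text
clock: 5.05
tcp_pos: [0.4929, 0.2921, 0.0552]
eef_rot: [0.0, 0.991, 0.131, 0.002]
wrist_force: [0.3, -1.9, 7.7]
grip_width: 0.0232
gripper_force: 29.8
```

Emit:
move_arm:
  plan:
    - {"grip": 0.2, "xyz": [0, 0, 0.03], "rotation": [0, 0, 0]}
    - {"grip": 0.2, "xyz": [0, 0, 0.07], "rotation": [0, 0, 0]}
    - {"grip": 0.2, "xyz": [0, 0, 0.12], "rotation": [0, 0, 0]}
    - {"grip": 0.2, "xyz": [0, 0, 0.17], "rotation": [0, 0, 0]}
    - {"grip": 0.2, "xyz": [0, 0, 0.22], "rotation": [0, 0, 0]}

```text
clock: 5.47
tcp_pos: [0.4913, 0.292, 0.1872]
eef_rot: [-0.0, 0.991, 0.131, 0.0]
wrist_force: [0.3, 0.7, -1.6]
grip_width: 0.0232
gripper_force: 30.3
```

```bash
python3 - <<'E'
from h import *
s=telemetry.read_state(); print({k:np.round(s[k],4) for k in ("clock","tcp_pos","eef_rot","wrist_force","wrist_torque","grip_width")})
p=viewer.snapshot("wrist"); C=cloud(p); save("g1",p["frame"][60:380,100:420],1.5)
s=telemetry.read_state();t=s["tcp_pos"]
hs=cv2.cvtColor(p["frame"],cv2.COLOR_RGB2HSV)
y=(hs[...,0]>18)&(hs[...,0]<32)&(hs[...,1]>150)&(hs[...,2]>60)
near=np.linalg.norm(C[...,:2]-t[:2],axis=-1)<.03
m=y&near; q=C[m]; print(t,m.sum(),np.percentile(q,[2,50,98],axis=0))
q=C[near]; print("lowest of column",np.percentile(q[:,2],[1,5,50]))
E
```

```text
{'clock': np.float64(5.4667), 'tcp_pos': array([0.4913, 0.292 , 0.1872]), 'eef_rot': array([-0.000e+00,  9.914e-01,  1.311e-01,  3.000e-04]), 'wrist_force': array([ 0.3212,  0.6631, -1.6325]), 'wrist_torque': array([-0.0058, -0.0507, -0.0231]), 'grip_width': np.float64(0.0232)}
[0.49350369 0.29291454 0.19357362] 4234 [[0.47977314 0.28168122 0.17575136]
 [0.49588854 0.29314003 0.21878792]
 [0.50044938 0.30287979 0.22154408]]
lowest of column [0.01306943 0.03827415 0.23180612]
```

View pics/g1.png

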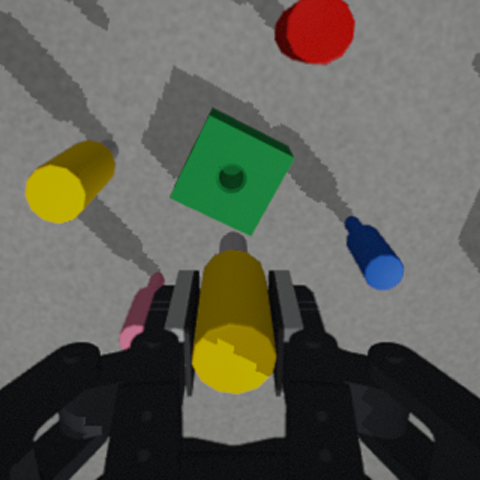

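The pin is held upright and the stand at (232,178) is empty. I'll carry it over to the amber hole.

Emit:
move_arm:
  plan:
    - {"grip": 0.2, "xyz": [0.01, -0.05, 0.02], "rotation": [0, 0, 0]}
    - {"grip": 0.2, "xyz": [0.01, -0.11, 0.02], "rotation": [0, 0, 0]}
    - {"grip": 0.2, "xyz": [0.01, -0.17, 0.02], "rotation": [0, 0, 0]}
    - {"grip": 0.2, "xyz": [0.01, -0.23, 0.02], "rotation": [0, 0, 0]}
    - {"grip": 0.2, "xyz": [0.01, -0.29, 0.02], "rotation": [0, 0, 0]}

```text
clock: 5.93
tcp_pos: [0.4972, 0.1166, 0.1976]
eef_rot: [0.0, 0.991, 0.131, 0.0]
wrist_force: [1.8, 0.2, -1.5]
grip_width: 0.0229
gripper_force: 30.3
```

Emit:
move_arm:
  plan:
    - {"grip": 0.2, "xyz": [0, -0.06, 0], "rotation": [0, 0, 0]}
    - {"grip": 0.2, "xyz": [0, -0.12, 0], "rotation": [0, 0, 0]}
    - {"grip": 0.2, "xyz": [0, -0.18, 0], "rotation": [0, 0, 0]}
    - {"grip": 0.2, "xyz": [0, -0.24, 0], "rotation": [0, 0, 0]}
    - {"grip": 0.2, "xyz": [0, -0.294, 0], "rotation": [0, 0, 0]}

```text
clock: 6.35
tcp_pos: [0.4972, -0.0603, 0.1976]
eef_rot: [0.0, 0.991, 0.131, 0.0]
wrist_force: [0.6, -0.4, -0.9]
grip_width: 0.0231
gripper_force: 30.3
```

Emit:
move_arm:
  plan:
    - {"grip": 0.2, "xyz": [0, 0, 0], "rotation": [0, 0, 0]}
    - {"grip": 0.2, "xyz": [0, 0, 0], "rotation": [0, 0, 0]}

```text
clock: 6.52
tcp_pos: [0.4974, -0.0595, 0.1974]
eef_rot: [0.0, 0.992, 0.13, 0.0]
wrist_force: [0.5, 0.3, -1.7]
grip_width: 0.0232
gripper_force: 30.4
```

```bash
python3 - <<'E'
from h import *
p=viewer.snapshot("wrist"); C=cloud(p)
t=telemetry.read_state()["tcp_pos"]; print(t)
o=ortho(p,.088,.43,.62,-.13,.07); 
f=ortho(p,t[2]-.051+.006,.43,.62,-.13,.07); save("o3",np.hstack([o,f]),1.0)
hs=cv2.cvtColor(p["frame"],cv2.COLOR_RGB2HSV)
y=(hs[...,0]>18)&(hs[...,0]<32)&(hs[...,1]>150)&(hs[...,2]>60)&(np.linalg.norm(C[...,:2]-t[:2],axis=-1)<.03)
q=C[y]; zt=np.percentile(q[:,2],97); print(zt, q[:,2].min()); 
k=q[q[:,2]>zt-.002]; print("top",len(k),cv2.minEnclosingCircle(k[:,:2].astype(np.float32)))
k=q[(q[:,2]<zt-.01)]
# fit axis of cylinder r=12mm to side points
from scipy.optimize import least_squares
r=least_squares(lambda a:np.hypot(k[:,0]-a[0]-a[2]*(k[:,2]-zt+.025),k[:,1]-a[1]-a[3]*(k[:,2]-zt+.025))-.0118,[*t[:2],0,0],loss="soft_l1",f_scale=.001); print("axis rel tcp",r.x[:2]-t[:2],r.x[2:])
E
```

```text
[ 0.49743449 -0.05836102  0.19732805]
0.2316216175476493 0.06133309604748893
top 2043 ((0.49501803517341614, -0.05990370735526085), 0.012083117850124836)
axis rel tcp [-0.00289234 -0.00167399] [0.02541419 0.01679561]
```

View pics/o3.png

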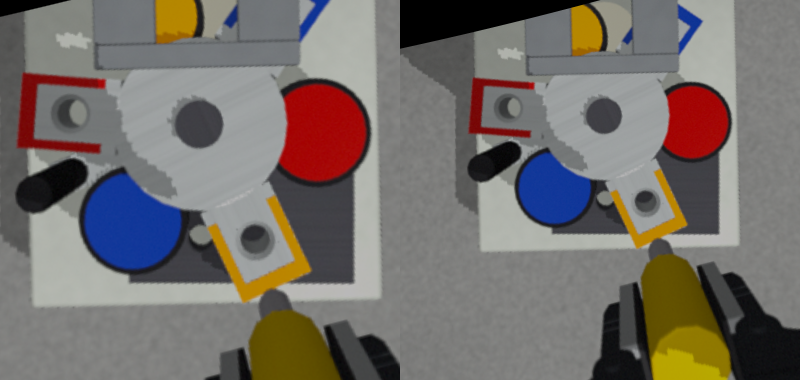

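Left panel: the amber hole at (256,238) is world (0.501,-0.058). The pin foot is at about (0.4945,-0.060), so I'll shift by +6.5 and +2 mm and descend with force checks.

Emit:
move_arm:
  plan:
    - {"grip": 0.2, "xyz": [0.011, 0.003, -0.03], "rotation": [0, 0, 0]}
    - {"grip": 0.2, "xyz": [0.011, 0.003, -0.06], "rotation": [0, 0, 0]}
    - {"grip": 0.2, "xyz": [0.011, 0.003, -0.085], "rotation": [0, 0, 0]}
    - {"grip": 0.2, "xyz": [0.011, 0.003, -0.085], "rotation": [0, 0, 0]}

```text
clock: 6.9
tcp_pos: [0.5029, -0.0547, 0.1437]
eef_rot: [-0.001, 0.991, 0.132, -0.002]
wrist_force: [-0.7, 0.2, -2.8]
grip_width: 0.0233
gripper_force: 30.4
```

Emit:
move_arm:
  plan:
    - {"grip": 0.2, "xyz": [0, 0, -0.008], "rotation": [0, 0, 0]}
    - {"grip": 0.2, "xyz": [0, 0, -0.014], "rotation": [0, 0, 0]}
    - {"grip": 0.2, "xyz": [0, 0, -0.02], "rotation": [0, 0, 0]}
    - {"grip": 0.2, "xyz": [0, 0, -0.02], "rotation": [0, 0, 0]}

```text
clock: 7.23
tcp_pos: [0.5041, -0.0562, 0.134]
eef_rot: [-0.0, 0.991, 0.131, -0.0]
wrist_force: [-0.5, -0.1, -1.8]
grip_width: 0.0233
gripper_force: 30.4
```

```bash
python3 - <<'E'
from h import *
p=viewer.snapshot("wrist"); C=cloud(p)
s=telemetry.read_state(); print(s["tcp_pos"],s["wrist_force"],s["wrist_torque"])
save("o4",ortho(p,.088,.45,.58,-.11,.03,.00033))
E
```

```text
[ 0.5042309  -0.05628755  0.13427926] [-0.21954432 -0.47386387 -2.09831915] [-0.03174973  0.01745354  0.00724583]
```

View pics/o4.png

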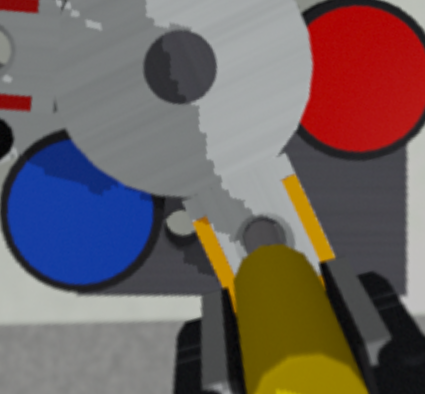

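The shank has entered the hole's rim at (267,235), and the force reads the pin's weight only. I'll continue down.

Emit:
move_arm:
  plan:
    - {"grip": 0.2, "xyz": [0, 0, -0.008], "rotation": [0, 0, 0]}
    - {"grip": 0.2, "xyz": [0, 0, -0.016], "rotation": [0, 0, 0]}
    - {"grip": 0.2, "xyz": [0, 0, -0.022], "rotation": [0, 0, 0]}
    - {"grip": 0.2, "xyz": [0, 0, -0.022], "rotation": [0, 0, 0]}

```text
clock: 7.62
tcp_pos: [0.5038, -0.0563, 0.12]
eef_rot: [-0.0, 0.991, 0.131, -0.001]
wrist_force: [0.1, 0.7, -2.3]
grip_width: 0.0232
gripper_force: 30.5
```

Emit:
move_arm:
  plan:
    - {"grip": 0.2, "xyz": [0, 0, -0.003], "rotation": [0, 0, 0]}
    - {"grip": 0.2, "xyz": [0, 0, -0.006], "rotation": [0, 0, 0]}
    - {"grip": 0.2, "xyz": [0, 0, -0.006], "rotation": [0, 0, 0]}

```text
clock: 7.87
tcp_pos: [0.5041, -0.0564, 0.117]
eef_rot: [-0.0, 0.991, 0.131, -0.0]
wrist_force: [-0.0, -0.3, -1.6]
grip_width: 0.0232
gripper_force: 30.5
```

Emit:
move_arm:
  plan:
    - {"grip": 0.35, "xyz": [0, 0, 0], "rotation": [0, 0, 0]}
    - {"grip": 0.6, "xyz": [0, 0, 0], "rotation": [0, 0, 0]}
    - {"grip": 0.6, "xyz": [0, 0, 0], "rotation": [0, 0, 0]}
    - {"grip": 0.6, "xyz": [0, 0, 0], "rotation": [0, 0, 0]}

```text
clock: 8.2
tcp_pos: [0.5043, -0.0564, 0.1175]
eef_rot: [0.0, 0.991, 0.131, 0.0]
wrist_force: [-1.0, -0.5, -0.3]
grip_width: 0.0514
gripper_force: 0.0
```

Emit:
move_arm:
  plan:
    - {"grip": 0.6, "xyz": [0, 0, 0.04], "rotation": [0, 0, 0]}
    - {"grip": 0.6, "xyz": [0, 0, 0.09], "rotation": [0, 0, 0]}
    - {"grip": 0.6, "xyz": [0, 0, 0.14], "rotation": [0, 0, 0]}
    - {"grip": 0.6, "xyz": [0, 0, 0.16], "rotation": [0, 0, 0]}
    - {"grip": 0.6, "xyz": [0, 0, 0.16], "rotation": [0, 0, 0]}

```text
clock: 8.62
tcp_pos: [0.5054, -0.0567, 0.2164]
eef_rot: [0.001, 0.991, 0.131, 0.003]
wrist_force: [1.1, -0.4, -0.5]
grip_width: 0.0515
gripper_force: 0.0
```

```bash
cat > look.py <<'E'
from h import *
import sys
p=viewer.snapshot("wrist"); C=cloud(p); s=telemetry.read_state(); print(s["clock"],s["tcp_pos"],s["wrist_force"])
hs=cv2.cvtColor(p["frame"],cv2.COLOR_RGB2HSV)
y=(hs[...,0]>18)&(hs[...,0]<32)&(hs[...,1]>150)&(hs[...,2]>60)&(C[...,2]>.10)&(C[...,2]<.17)&(abs(C[...,1]+.03)<.09)
q=C[y]
if len(q)>30:
    zt=np.percentile(q[:,2],97); k=q[q[:,2]>zt-.003]; print("pin top",zt,cv2.minEnclosingCircle(k[:,:2].astype(np.float32)))
m=(hs[...,2]<70)&(abs(C[...,2]-.137)<.006)&(abs(C[...,1]-.035)<.06)&(abs(C[...,0]-.56)<.06)
if m.sum()>20: print("post",m.sum(),np.median(C[m],0),cv2.minEnclosingCircle(C[m][:,:2].astype(np.float32)))
if len(sys.argv)>1: save(sys.argv[1],p["frame"],1.4)
E
python3 look.py w2
```

```text
8.6667 [ 0.50460069 -0.05646561  0.21421028] [ 0.19402627 -0.16697155 -0.61681721]
pin top 0.14770873870746787 ((0.5011626482009888, -0.056720491498708725), 0.011922396719455719)
post 387 [0.53329876 0.03457848 0.13650937] ((0.5322042107582092, 0.03520790860056877), 0.007925694808363914)
```

View pics/w2.png

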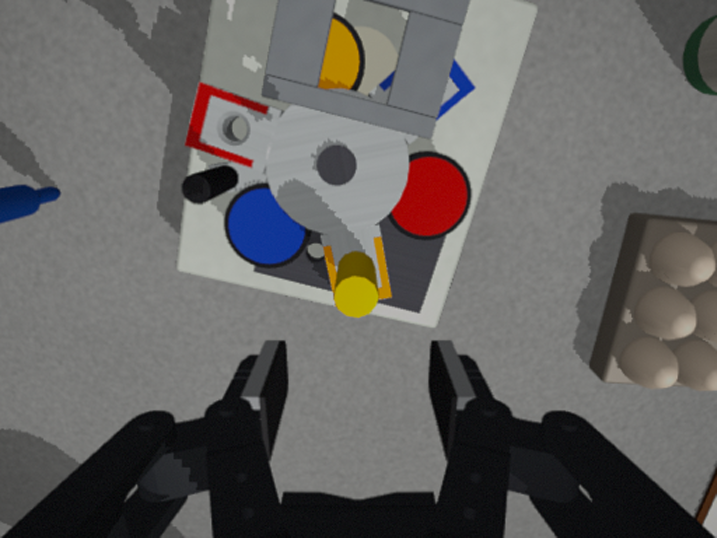

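The pin stands in the amber hole with its foot on the plate: the top at (355,297) is 0.1477 m high against an expected 0.148 m. The post is at about (200,187), world (0.532,0.035). I'll shut the fingers and go behind the post on its -x side to push it clockwise.

Emit:
move_arm:
  plan:
    - {"grip": 0, "xyz": [-0.01, 0.06, 0], "rotation": [0, 0, 0]}
    - {"grip": 0, "xyz": [-0.01, 0.12, 0], "rotation": [0, 0, 0]}
    - {"grip": 0, "xyz": [-0.01, 0.137, 0], "rotation": [0, 0, 0]}
    - {"grip": 0, "xyz": [-0.01, 0.137, 0], "rotation": [0, 0, 0]}
    - {"grip": 0, "xyz": [-0.01, 0.137, 0], "rotation": [0, 0, 0]}
  newtons: 20

```text
clock: 9.08
tcp_pos: [0.4979, 0.0258, 0.2123]
eef_rot: [-0.0, 0.991, 0.132, -0.001]
wrist_force: [0.1, -1.1, 0.2]
grip_width: 0.0001
gripper_force: 0.0
```

Emit:
move_arm:
  plan:
    - {"grip": 0, "xyz": [0, 0, -0.05], "rotation": [0, 0, 0]}
    - {"grip": 0, "xyz": [0, 0, -0.1], "rotation": [0, 0, 0]}
    - {"grip": 0, "xyz": [0, 0, -0.15], "rotation": [0, 0, 0]}
    - {"grip": 0, "xyz": [0, 0, -0.18], "rotation": [0, 0, 0]}
    - {"grip": 0, "xyz": [0, 0, -0.18], "rotation": [0, 0, 0]}

```text
clock: 9.5
tcp_pos: [0.4961, 0.0248, 0.1014]
eef_rot: [-0.001, 0.991, 0.13, -0.004]
wrist_force: [-0.6, 0.0, -0.2]
grip_width: -0.0002
gripper_force: 0.0
```

```bash
python3 look.py
```

```text
9.55 [0.49734819 0.02477509 0.10381316] [ 0.47939171 -0.31481348  0.9840057 ]
pin top 0.14742343901992702 ((0.5074251890182495, -0.03852752596139908), 0.0324486568570137)
post 1825 [0.53195512 0.03466507 0.13669418] ((0.5209866762161255, 0.025319892913103104), 0.02369595877826214)
```

Emit:
move_arm:
  plan:
    - {"grip": 0, "xyz": [0.01, 0.003, 0], "rotation": [0, 0, 0]}
    - {"grip": 0, "xyz": [0.02, 0.006, 0], "rotation": [0, 0, 0]}
    - {"grip": 0, "xyz": [0.026, 0.008, 0], "rotation": [0, 0, 0]}
    - {"grip": 0, "xyz": [0.031, 0.0095, 0], "rotation": [0, 0, 0]}
    - {"grip": 0, "xyz": [0.035, 0.011, 0], "rotation": [0, 0, 0]}

```text
clock: 9.97
tcp_pos: [0.5196, 0.0325, 0.1059]
eef_rot: [0.0, 0.991, 0.131, 0.0]
wrist_force: [-3.4, -1.5, 2.4]
grip_width: -0.0002
gripper_force: 1.6
```

Emit:
move_arm:
  plan:
    - {"grip": 0, "xyz": [0.003, 0.001, 0], "rotation": [0, 0, 0]}
    - {"grip": 0, "xyz": [0.006, 0.002, 0], "rotation": [0, 0, 0]}
    - {"grip": 0, "xyz": [0.009, 0.003, 0], "rotation": [0, 0, 0]}
    - {"grip": 0, "xyz": [0.012, 0.0035, 0], "rotation": [0, 0, 0]}
    - {"grip": 0, "xyz": [0.014, 0.004, 0], "rotation": [0, 0, 0]}

```text
clock: 10.38
tcp_pos: [0.5275, 0.0351, 0.1052]
eef_rot: [-0.0, 0.991, 0.131, -0.0]
wrist_force: [-3.2, 0.9, 1.9]
grip_width: 0.0003
gripper_force: 1.3
```

```bash
cat > look2.py <<'E'
from h import *
import sys
s=telemetry.read_state(); print(s["clock"],s["tcp_pos"].round(4),s["wrist_force"].round(2))
A=np.array([.558,-.030])
for n in ["top","wrist"]:
    p=viewer.snapshot(n); C=cloud(p); hs=cv2.cvtColor(p["frame"],cv2.COLOR_RGB2HSV)
    y=(hs[...,0]>18)&(hs[...,0]<32)&(hs[...,1]>150)&(hs[...,2]>60)&(C[...,2]>.115)&(C[...,2]<.165)&(abs(C[...,1]+.04)<.05)&(abs(C[...,0]-.5)<.05)
    k,l,st,_=cv2.connectedComponentsWithStats(y.astype(np.uint8))
    if k<2: print(n,"no pin"); continue
    q=C[l==1+np.argmax(st[1:,4])]; zt=np.percentile(q[:,2],95); k=q[q[:,2]>zt-.003]
    c,r=cv2.minEnclosingCircle(k[:,:2].astype(np.float32)); d=np.array(c)-A
    print(n,len(q),"pin top",zt.round(4),np.round(c,4),round(r,4),"joint",np.arctan2(-d[1],-d[0])-.0247)
    if len(sys.argv)>1 and n=="wrist": save(sys.argv[1],p["frame"],1.4)
E
python3 look2.py
```

```text
10.3833 [0.5275 0.0351 0.1052] [-3.19  0.94  1.9 ]
top 43 pin top 0.1504 [ 0.4874 -0.0384] 0.0099 joint 0.09338867701661617
wrist 51 pin top 0.1424 [ 0.5289 -0.0035] 0.0004 joint -0.7637550428148572
```

Emit:
move_arm:
  plan:
    - {"grip": 0, "xyz": [0.002, 0.0004, 0], "rotation": [0, 0, 0]}
    - {"grip": 0, "xyz": [0.004, 0.0008, 0], "rotation": [0, 0, 0]}
    - {"grip": 0, "xyz": [0.005, 0.001, 0], "rotation": [0, 0, 0]}

```text
clock: 10.73
tcp_pos: [0.5305, 0.0355, 0.1052]
eef_rot: [-0.0, 0.991, 0.131, -0.0]
wrist_force: [-3.3, 0.6, 0.8]
grip_width: -0.0
gripper_force: 1.2
```

```bash
python3 look2.py | grep -v wrist
```

```text
10.7333 [0.5305 0.0355 0.1052] [-3.28  0.55  0.78]
top 40 pin top 0.1506 [ 0.4861 -0.0359] 0.0065 joint 0.05721576491366179
```

Emit:
move_arm:
  plan:
    - {"grip": 0, "xyz": [0.0015, 0.0002, 0], "rotation": [0, 0, 0]}
    - {"grip": 0, "xyz": [0.003, 0.0003, 0], "rotation": [0, 0, 0]}
    - {"grip": 0, "xyz": [0.003, 0.0003, 0], "rotation": [0, 0, 0]}

```text
clock: 11.08
tcp_pos: [0.5325, 0.0356, 0.1052]
eef_rot: [0.0, 0.991, 0.131, 0.0]
wrist_force: [-2.3, 0.9, -1.2]
grip_width: 0.0
gripper_force: 0.8
```

```bash
python3 look2.py | grep -v wrist
```

```text
11.0833 [0.5325 0.0356 0.1052] [-2.35  0.92 -1.2 ]
top 37 pin top 0.1504 [ 0.4886 -0.0321] 0.0102 joint 0.005910495549974196
```

Emit:
move_arm:
  plan:
    - {"grip": 0, "xyz": [0.0015, 0, 0], "rotation": [0, 0, 0]}
    - {"grip": 0, "xyz": [0.003, 0, 0], "rotation": [0, 0, 0]}
    - {"grip": 0, "xyz": [0.003, 0, 0], "rotation": [0, 0, 0]}

```text
clock: 11.43
tcp_pos: [0.5343, 0.0356, 0.1053]
eef_rot: [0.0, 0.991, 0.131, 0.0]
wrist_force: [-2.1, 0.5, 0.4]
grip_width: -0.0001
gripper_force: 0.8
```

```bash
python3 look2.py | grep -v wrist
```

```text
11.4333 [0.5343 0.0356 0.1053] [-2.09  0.52  0.36]
top 35 pin top 0.1514 [ 0.4874 -0.0333] 0.0081 joint 0.022611614728850662
```

Emit:
move_arm:
  plan:
    - {"grip": 0, "xyz": [0.0015, 0, 0], "rotation": [0, 0, 0]}
    - {"grip": 0, "xyz": [0.003, 0, 0], "rotation": [0, 0, 0]}
    - {"grip": 0, "xyz": [0.003, 0, 0], "rotation": [0, 0, 0]}

```text
clock: 11.78
tcp_pos: [0.5361, 0.0356, 0.1053]
eef_rot: [0.0, 0.991, 0.131, 0.0]
wrist_force: [-1.6, 0.4, -0.5]
grip_width: 0.0001
gripper_force: 0.7
```

```bash
python3 look2.py | grep -v wrist
```

```text
11.7833 [0.5361 0.0356 0.1053] [-1.63  0.4  -0.47]
top 33 pin top 0.1509 [ 0.4886 -0.0309] 0.0074 joint -0.01223631431944738
```

Emit:
move_arm:
  plan:
    - {"grip": 0, "xyz": [0.001, 0, 0], "rotation": [0, 0, 0]}
    - {"grip": 0, "xyz": [0.002, 0, 0], "rotation": [0, 0, 0]}
    - {"grip": 0, "xyz": [0.003, 0, 0], "rotation": [0, 0, 0]}
    - {"grip": 0, "xyz": [0.003, 0, 0], "rotation": [0, 0, 0]}

```text
clock: 12.22
tcp_pos: [0.5379, 0.0356, 0.1053]
eef_rot: [0.0, 0.991, 0.131, 0.0]
wrist_force: [-2.1, 1.0, 0.1]
grip_width: -0.0002
gripper_force: 0.8
```

```bash
python3 look2.py | grep -v wrist
```

```text
12.2167 [0.5379 0.0356 0.1053] [-2.06  1.01  0.08]
top 31 pin top 0.1492 [ 0.4885 -0.0309] 0.0074 joint -0.011386658787137278
```

Emit:
move_arm:
  plan:
    - {"grip": 0, "xyz": [0.001, 0, 0], "rotation": [0, 0, 0]}
    - {"grip": 0, "xyz": [0.002, 0, 0], "rotation": [0, 0, 0]}
    - {"grip": 0, "xyz": [0.003, 0, 0], "rotation": [0, 0, 0]}
    - {"grip": 0, "xyz": [0.003, 0, 0], "rotation": [0, 0, 0]}

```text
clock: 12.65
tcp_pos: [0.5398, 0.0355, 0.1053]
eef_rot: [0.0, 0.991, 0.131, 0.0]
wrist_force: [-0.3, 0.5, -0.9]
grip_width: 0.0003
gripper_force: 0.3
```

```bash
python3 look2.py | grep -v wrist
```

```text
12.65 [0.5398 0.0355 0.1053] [-0.34  0.53 -0.92]
top 27 pin top 0.1499 [ 0.4898 -0.0284] 0.0064 joint -0.048764131689056876
```

Emit:
move_arm:
  plan:
    - {"grip": 0, "xyz": [0.001, 0, 0], "rotation": [0, 0, 0]}
    - {"grip": 0, "xyz": [0.002, 0, 0], "rotation": [0, 0, 0]}
    - {"grip": 0, "xyz": [0.003, 0, 0], "rotation": [0, 0, 0]}
    - {"grip": 0, "xyz": [0.003, 0, 0], "rotation": [0, 0, 0]}

```text
clock: 13.08
tcp_pos: [0.5415, 0.0356, 0.1053]
eef_rot: [0.0, 0.991, 0.131, 0.0]
wrist_force: [-1.3, 0.4, -0.3]
grip_width: -0.0
gripper_force: 0.3
```

```bash
python3 look2.py | grep -v wrist
```

```text
13.0833 [0.5415 0.0356 0.1053] [-1.33  0.41 -0.31]
top 26 pin top 0.1502 [ 0.491  -0.0271] 0.0069 joint -0.06802444582376431
```

Emit:
move_arm:
  plan:
    - {"grip": 0, "xyz": [0.001, 0, 0], "rotation": [0, 0, 0]}
    - {"grip": 0, "xyz": [0.002, 0, 0], "rotation": [0, 0, 0]}
    - {"grip": 0, "xyz": [0.003, 0, 0], "rotation": [0, 0, 0]}
    - {"grip": 0, "xyz": [0.003, 0, 0], "rotation": [0, 0, 0]}

```text
clock: 13.52
tcp_pos: [0.5433, 0.0356, 0.1053]
eef_rot: [0.0, 0.991, 0.131, 0.0]
wrist_force: [-0.3, 0.1, -0.4]
grip_width: 0.0001
gripper_force: 0.3
```

```bash
python3 look2.py | grep -v wrist
```

```text
13.5167 [0.5433 0.0356 0.1053] [-0.32  0.06 -0.43]
top 23 pin top 0.1484 [ 0.4935 -0.0284] 0.0065 joint -0.049901291139717904
```

Emit:
move_arm:
  plan:
    - {"grip": 0, "xyz": [0.001, -0.0001, 0], "rotation": [0, 0, 0]}
    - {"grip": 0, "xyz": [0.002, -0.0002, 0], "rotation": [0, 0, 0]}
    - {"grip": 0, "xyz": [0.003, -0.0003, 0], "rotation": [0, 0, 0]}
    - {"grip": 0, "xyz": [0.003, -0.0003, 0], "rotation": [0, 0, 0]}

```text
clock: 13.95
tcp_pos: [0.5451, 0.0354, 0.1052]
eef_rot: [-0.0, 0.991, 0.131, 0.0]
wrist_force: [-1.5, -0.1, 0.1]
grip_width: 0.0
gripper_force: 0.3
```

```bash
python3 look2.py | grep -v wrist; python3 - <<'E'
from h import *
p=viewer.snapshot("scene");C=cloud(p);hs=cv2.cvtColor(p["frame"],cv2.COLOR_RGB2HSV)
y=(hs[...,0]>18)&(hs[...,0]<32)&(hs[...,1]>120)&(C[...,2]>.09)&(C[...,2]<.165)&(abs(C[...,1]+.04)<.06)&(abs(C[...,0]-.5)<.05)
q=C[y]; print(len(q),len(q) and np.percentile(q,[5,50,97],axis=0).round(4))
save("s2",p["frame"][120:260,180:320],4)
E
```

```text
13.95 [0.5451 0.0354 0.1052] [-1.48 -0.13  0.12]
top 20 pin top 0.1497 [ 0.4935 -0.0271] 0.0039 joint -0.07001411441683593
59 [[ 0.4936 -0.03    0.0996]
 [ 0.5052 -0.0204  0.1089]
 [ 0.509  -0.0112  0.1466]]
```

View pics/s2.png

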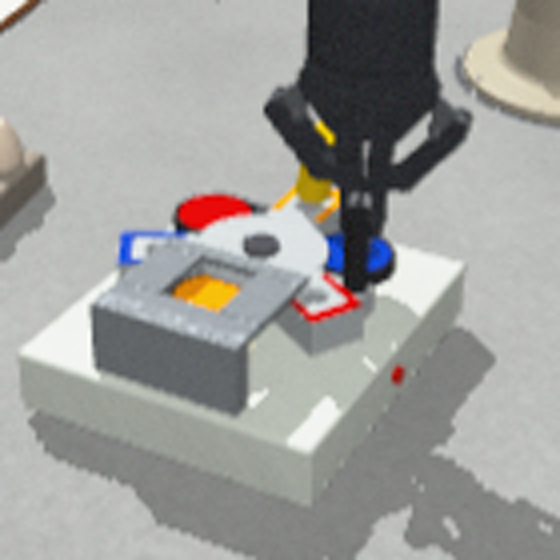

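The amber filter now fills the window at (205,292). The pin still rides high, with its shoulder about 10 mm above the arm. I'll continue the search.

Emit:
move_arm:
  plan:
    - {"grip": 0, "xyz": [0.001, -0.0001, 0], "rotation": [0, 0, 0]}
    - {"grip": 0, "xyz": [0.002, -0.0003, 0], "rotation": [0, 0, 0]}
    - {"grip": 0, "xyz": [0.003, -0.0004, 0], "rotation": [0, 0, 0]}
    - {"grip": 0, "xyz": [0.003, -0.0004, 0], "rotation": [0, 0, 0]}

```text
clock: 14.43
tcp_pos: [0.5469, 0.0352, 0.1053]
eef_rot: [0.0, 0.991, 0.131, 0.0]
wrist_force: [-0.9, 0.2, -0.2]
grip_width: -0.0002
gripper_force: 0.4
```

```bash
cat > look3.py <<'E'
from h import *
s=telemetry.read_state(); print(s["clock"],s["tcp_pos"].round(4),s["wrist_force"].round(2))
for n in ("scene","top"):
    p=viewer.snapshot(n);C=cloud(p);hs=cv2.cvtColor(p["frame"],cv2.COLOR_RGB2HSV)
    y=(hs[...,0]>18)&(hs[...,0]<32)&(hs[...,1]>120)&(C[...,2]>.091)&(C[...,2]<.165)&(abs(C[...,1]+.04)<.06)&(abs(C[...,0]-.5)<.05)
    q=C[y]; print(n,len(q),len(q) and np.percentile(q,[5,50,97],axis=0).round(4).tolist())
E
python3 look3.py
```

```text
14.4333 [0.5469 0.0352 0.1053] [-0.91  0.21 -0.18]
scene 68 [[0.4948, -0.0333, 0.0927], [0.5056, -0.0224, 0.1034], [0.5093, -0.0154, 0.1216]]
top 47 [[0.4727, -0.0435, 0.0925], [0.492, -0.0323, 0.1369], [0.5021, -0.0247, 0.1414]]
```

The pin's top dropped about 10 mm with no force rise. I'll back off now and verify.

Emit:
move_arm:
  plan:
    - {"grip": 0, "xyz": [-0.01, -0.003, 0], "rotation": [0, 0, 0]}
    - {"grip": 0, "xyz": [-0.03, -0.008, 0], "rotation": [0, 0, 0]}
    - {"grip": 0, "xyz": [-0.04, -0.01, 0.05], "rotation": [0, 0, 0]}
    - {"grip": 0, "xyz": [-0.04, -0.01, 0.11], "rotation": [0, 0, 0]}
    - {"grip": 0, "xyz": [-0.04, -0.01, 0.17], "rotation": [0, 0, 0]}

```text
clock: 14.95
tcp_pos: [0.5218, 0.029, 0.2084]
eef_rot: [-0.0, 0.991, 0.131, -0.001]
wrist_force: [-0.3, -0.9, 0.9]
grip_width: 0.0003
gripper_force: 0.0
```

Emit:
move_arm:
  plan:
    - {"grip": 0.3, "xyz": [0, -0.03, 0.02], "rotation": [0, 0, 0]}
    - {"grip": 0.6, "xyz": [0, -0.06, 0.04], "rotation": [0, 0, 0]}
    - {"grip": 0.6, "xyz": [0, -0.06, 0.04], "rotation": [0, 0, 0]}
    - {"grip": 0.6, "xyz": [0, -0.06, 0.04], "rotation": [0, 0, 0]}

```text
clock: 15.28
tcp_pos: [0.5226, -0.0073, 0.2314]
eef_rot: [0.0, 0.991, 0.13, 0.0]
wrist_force: [0.5, 0.3, -0.8]
grip_width: 0.0482
gripper_force: 0.0
```

```bash
python3 look2.py; python3 look.py
```

```text
15.2833 [ 0.5226 -0.0073  0.2314] [ 0.5   0.31 -0.76]
top no pin
wrist 794 pin top 0.1377 [ 0.4936 -0.0285] 0.0121 joint -0.047755185310350216
15.4333 [ 0.52233831 -0.00615471  0.23039478] [-0.12132636  0.2945498  -1.12289619]
pin top 0.13774810162348922 ((0.4933452606201172, -0.028544681146740913), 0.012112529948353767)
post 338 [0.56427914 0.0399289  0.13643195] ((0.5640031695365906, 0.04003198817372322), 0.007839296944439411)
```

The pin's top is at 0.1377 m, where fully home is 0.138 m. The wheel is locked at about -0.05 rad, within the hole's tolerance, and the robot is clear. I'll hand it in.

```bash
python3 -c "
from cell import order; print(order.sign_off())"
```

```text
the job is handed in; nothing more can be done
None
```

The job is handed in: the amber filter shows in the window, the yellow lock pin is fully home in the lock hole (top measured at 0.1377 m against 0.138 m expected), and the arm has let go of everything.

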